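# Point out the uncapped vial and log it

### The job

One vial in the green rack has been left without its cap. Point down at it for the bench camera: bring the fingertips about 2 cm above the middle of its open mouth and hold there for at least two seconds without touching any vial or the rack; then press the counter's large key all the way down to log it, and let it spring back. Do not press the small key, and leave everything else on the bench where it is.

Things in the scene. Friction and masses are not known exactly. Their poses are not given: they have to be found in the camera images.
- open_vial_mouth (a point): Centre of the open top (rim level) of the one vial in the rack without a cap: straight-sided amber glass, 28 mm outside, 23 mm inside, its rim about 80 mm above the bench. z is up. To point at it, hold shut fingers straight down over it, tips about 20 mm above, within 1 cm of its centre line. Neighbouring vials stand 50 mm away, centre to centre, and rise at most 10 mm above this rim.
- open_vial: The same open vial; loose in a hole of the rack, 70 mm tall; origin: centre of its underside, 70 mm below the mouth.
- vial_a: Amber sample vial CLOSED with a white flat screw cap (31 mm wide), 28 mm in diameter, 78 mm tall over the cap, standing loose in one of the rack's holes. Not the one to point at; do not touch. Origin: centre of its underside.
- vial_b: Amber sample vial CLOSED with a white flat screw cap (31 mm wide), 28 mm in diameter, 78 mm tall over the cap, standing loose in one of the rack's holes. Not the one to point at; do not touch. Origin: centre of its underside.
- vial_c: Amber sample vial CLOSED with a white flat screw cap (31 mm wide), 28 mm in diameter, 78 mm tall over the cap, standing loose in one of the rack's holes. Not the one to point at; do not touch. Origin: centre of its underside.
- vial_d: Amber sample vial CLOSED with a white cap (31 mm wide) with a 14 mm knob on it, 28 mm in diameter, 80 mm tall over the cap, standing loose in one of the rack's holes. Not the one to point at; do not touch. Origin: centre of its underside.
- vial_e: Amber sample vial CLOSED with a white cap (31 mm wide) with a 14 mm knob on it, 28 mm in diameter, 80 mm tall over the cap, standing loose in one of the rack's holes. Not the one to point at; do not touch. Origin: centre of its underside.
- rack: Green plastic block, 110 x 160 x 40 mm (x, y, z), fixed to the bench, with six holes in 2 rows of 3, 50 mm apart, each holding a vial (any vial in any hole). Origin: centre of its underside. It stands on either side of the bench, turned up to 0.4 rad.
- counter: White bench counter, fixed: case 120 x 160 mm with its top 48 mm above the bench, a raised blank display bar (60 mm high over the bench) along its far (+x) edge, and two round keys in front of it. Origin: centre of its underside. In its own frame the large key is at x -22, y +38 mm and the small one at x -22, y -45 mm.
- log_key_top (a point): Centre of the top face of the LARGE round black key (34 mm wide) of the counter, which logs an entry. Pressed straight down.
- log_key (a joint): Travel of the large key in m: 0 is up, 0.006 fully down (about 4 N); it springs back when let go. Counts as pressed beyond 0.0045.
- reset_key_top (a point): Centre of the top face of the SMALL round black key (16 mm wide), which clears the count: not to be pressed. 83 mm from the large key.
- reset_key (a joint): Travel of the small key in m: 0 is up, 0.004 fully down.
- reagent: Bystander: standing clear bottle with a white cap and blank label, 60 mm wide, 120 mm tall, beyond the work. Origin: centre of its underside.
- tip_box: Bystander: grey and white pipette-tip box, 80 x 115 x 60 mm, beyond the work on the left. Origin: centre of its underside.
- loose_cap: Bystander: white screw cap lying on the bench near the robot, 31 mm wide, 18 mm high. Origin: centre of its underside.
- marker: Bystander: marker pen lying on the bench beyond the work on the right, 130 mm long along its x, 14 mm thick. Origin: underside, mid-length.

How it is judged:
By the outcome, as a careful person would: the job done as asked, in the order asked, and still so for the second after the job is handed in, with the robot touching nothing.
It also fails if it takes over 40 s, if anything falls off the work surface, if the arm or the gripper's body presses on something with over 40 N, if the wrist force passes 120 N, or if a joint passes its speed limit or range.

### The arm

A 7-joint arm with a two-finger parallel gripper is mounted at the origin on the work surface. World frame = base frame: x ahead of the robot, y to its left, z up, the work surface at z = 0. Lengths are in m, angles in rad, forces in N, time in s.
With the tool pointing down it reaches from about 0.4 to 0.85 m from the base axis. Payload 10.4 kg.
Tool frame: the origin (TCP) lies where the fingers leave the gripper's body, on its centre line; the fingertips stand 73 mm ahead of it and the grasp point (between the pads) lies 54 mm ahead of it; z points along the fingers, y is the direction in which the jaws open and shut (so a half turn about z gives the same grasp; the last joint's range is limited). The gripper opens to 85 mm and grips with 20 to 120 N. Pads are 22 mm wide; open, the fingers measure 114 mm over their backs; the gripper's body (76 mm by 85 mm) begins 54 mm behind the grasp point. The pads swing forward as they close: fully open they stand 13 mm farther back than shut.
Start: joints at [-1.232, 0.332, -0.065, 1.46, 0.022, 1.35, -0.088], TCP at [0.221, 0.585, 0.304] pointing down, gripper open.
Joint ranges: [-2.6, 2.6], [-0.5, 2.12], [-1.47, 1.34], [0.16, 2.42], [-1.27, 4.41], [0.06, 2.06], [-2.6, 2.6]. Speed limits (rad/s): [2.22, 2.22, 2.79, 2.79, 3.14, 3.14, 3.14].

### API

Orientations are given as a unit quaternion [x, y, z, w].
In Python, from workcell import get_obs, camera, camera_model, hand_in gives the robot as it stands.
- The arm moves only by the shell command python3 -m crank 'ROWS' [FORCE]. ROWS is text: rows parted by semicolons, each of 7 numbers parted by spaces: the shift along the tool's x, y, z in units of 40 mm (1.0 is 40 mm), then the turn, a rotation vector about the tool's x, y, z in units of 8 degrees (1.0 is 8 degrees), then the finger opening in mm, from 0 to 85.4. In form: x y z ax ay az jaw; .... A call has exactly 10 rows; each row shifts and turns the pose as measured when the row begins, along the tool's axes as they then stand; what a row does not reach is not made up. A row lasts 1/10 s, in which the tool goes at most 50 mm and 8.59 degrees, less where a joint would pass 70% of its speed; a pose out of reach is approached as far as the arm can. A call is refused whole if a number of a shift passes 1 or a number of a turn 1, either way. A call with a gripper value outside its range is refused whole. The fingers move at their own pace and stop on an object; FORCE is the grip in N (left out, the last holds). Time passes only in rows, so rows that do not move let the fingers close, or fill a call up. It gives the time, the measured TCP pose, the force and the opening at its end, in the units of the state.
- get_obs(): the state, without advancing time (a new reading comes with each control period).
- camera(name): name is "scene" or "top"; returns (picture, depth): 480x640x3 uint8, red, green, blue; 480x640 float32, m along the optical axis (not along the pixel's ray), 0 where there is no reading.
- camera_model(name): a dict with "fx", "fy", "cx", "cy" (pixels), "distortion" ([k1, k2, p1, p2, k3] as OpenCV has them; the pictures are not rectified), "position" and "rotation" of the camera in the world. Camera axes: x right, y up, looking along -z (the intrinsics and any distortion apply to the point x, -y, -z); pixel columns grow to the right and rows downward; lengths in m; the calibration is good to about 2 mm. A picture is of the moment at which its call begins. camera_model takes no time and is no camera call.
- hand_in(): hands the job in, once; it reports no verdict.
The state is a dict: "clock": time; "joint_pos": joint angles; "joint_velocities": joint speeds; "tau": joint torques, N m; "position": TCP position; "ee_rot": TCP orientation; "ft_force": force on the tool from outside, world axes, zero at the start; "torque": the same for the moment, N m; "grip_width": opening from 0.0 (shut) to 1.0 (fully open).
Only numpy, scipy, OpenCV 4.12 (cv2) and the standard library are available. Lean on these libraries where they do the work, as an engineer would, in place of code of your own. Each camera call takes 0.05 s, during which the arm holds its last target.

## Working session

There is one attempt and no reset: what is moved stays moved. The work goes in short steps, Python scripts to look and compute and a shell command to move; the robot and the scene stay as the last step left them, time stands still between calls to the robot, and variables do not carry over. Pictures are saved under pics/ and viewed, and the job is handed in when it is done.

```bash
mkdir -p pics; python3 - <<'E'
from workcell import *
import cv2,numpy as np
print(get_obs())
for n in("scene","top"):
    p,d=camera(n); np.savez(f"{n}.npz",p=p,d=d); cv2.imwrite(f"pics/{n}1.png",p[:,:,::-1]); print(n,camera_model(n))
E
```

```text
{'clock': 0.0, 'joint_pos': array([-1.23161997,  0.33286669, -0.06469437,  1.4609686 ,  0.02159479,
        1.34989202, -0.08853377]), 'joint_velocities': array([-1.62319798e-03, -1.56568846e-04, -8.89804885e-04, -1.21548370e-03,
        8.72636732e-04,  2.12934753e-05, -7.77042091e-04]), 'tau': array([-1.23698424e-03, -6.25447941e+01,  4.83413832e-02, -3.91623759e+01,
        1.60022685e-02,  9.89359076e-03,  2.94560685e-06]), 'position': array([0.22111339, 0.58427959, 0.30310605]), 'ee_rot': array([ 1.79912473e-01,  9.83682359e-01, -7.13050955e-04, -9.75993127e-05]), 'ft_force': array([-0.50247378,  0.99043536, -0.15543492]), 'torque': array([-0.03885989, -0.00110918,  0.02592472]), 'grip_width': 1.0002771484164446}
scene {'fx': 494.98622881486114, 'fy': 494.98622881486114, 'cx': 315.9376933495323, 'cy': 238.10013003851375, 'distortion': array([-0.06312978,  0.        ,  0.        ,  0.        ,  0.        ]), 'position': array([ 1.0764432 , -0.53758889,  0.62585522]), 'rotation': array([0.4194686 , 0.16557479, 0.33161397, 0.82865147])}
top {'fx': 448.24161868610196, 'fy': 448.24161868610196, 'cx': 324.9245222248266, 'cy': 237.181087101187, 'distortion': array([-0.08526368,  0.        ,  0.        ,  0.        ,  0.        ]), 'position': array([ 0.50702404, -0.00468554,  0.73362602]), 'rotation': array([-0.01541566,  0.03654071,  0.71459503, -0.69841325])}
```

View pics/scene1.png

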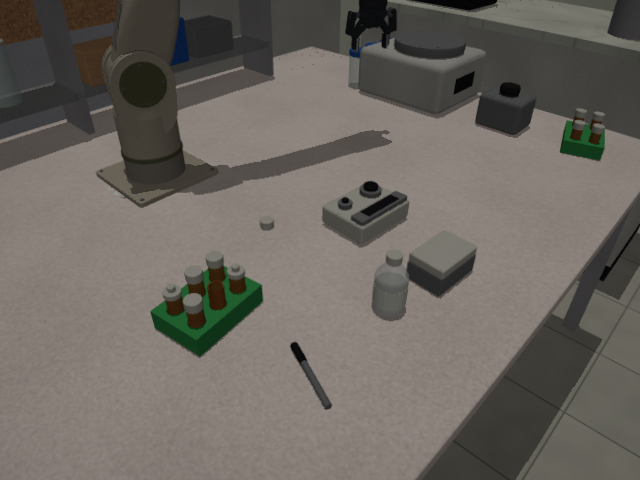

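View pics/top1.png

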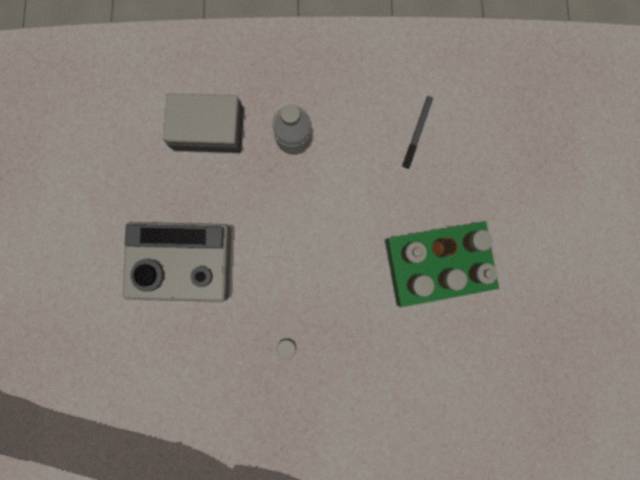

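The scene view shows the open amber vial at about (217,290), in the middle of the rack's far row. In the top view it is at about (445,247). The large key is at (147,274) in the top view and the small key at (202,276). Next I'll enlarge these areas and compute positions.

```bash
cat >h.py <<'E'
import numpy as np,cv2
from workcell import *
from scipy.spatial.transform import Rotation as R
def ray(n,u,v):
    m=camera_model(n);K=np.array([[m['fx'],0,m['cx']],[0,m['fy'],m['cy']],[0,0,1]])
    q=cv2.undistortPoints(np.array([[[u,v]]],float),K,m['distortion'])[0,0]
    return m['position'],R.from_quat(m['rotation']).apply([q[0],-q[1],-1])
def atz(n,u,v,z):
    o,d=ray(n,u,v);return o+d*(z-o[2])/d[2]
def dep(n,u,v,D):
    o,d=ray(n,u,v);return o+d*D[int(round(v)),int(round(u))]
def proj(n,P):
    m=camera_model(n);K=np.array([[m['fx'],0,m['cx']],[0,m['fy'],m['cy']],[0,0,1]])
    p=R.from_quat(m['rotation']).inv().apply(np.atleast_2d(P)-m['position'])*[1,-1,-1]
    return cv2.projectPoints(p,np.zeros(3),np.zeros(3),K,m['distortion'])[0][:,0]
def crop(n,img,u0,v0,w,h,s,f):
    cv2.imwrite(f,cv2.resize(img[v0:v0+h,u0:u0+w,::-1],None,fx=s,fy=s,interpolation=cv2.INTER_CUBIC))
E
python3 - <<'E'
from h import *
t=np.load('top.npz');s=np.load('scene.npz')
crop('',t['p'],380,210,125,100,6,'pics/c1.png')
crop('',t['p'],115,215,120,95,6,'pics/c2.png')
crop('',s['p'],145,245,125,105,6,'pics/c3.png')
crop('',s['p'],315,170,105,80,6,'pics/c4.png')
E
```

```text
(no output)
```

View pics/c1.png

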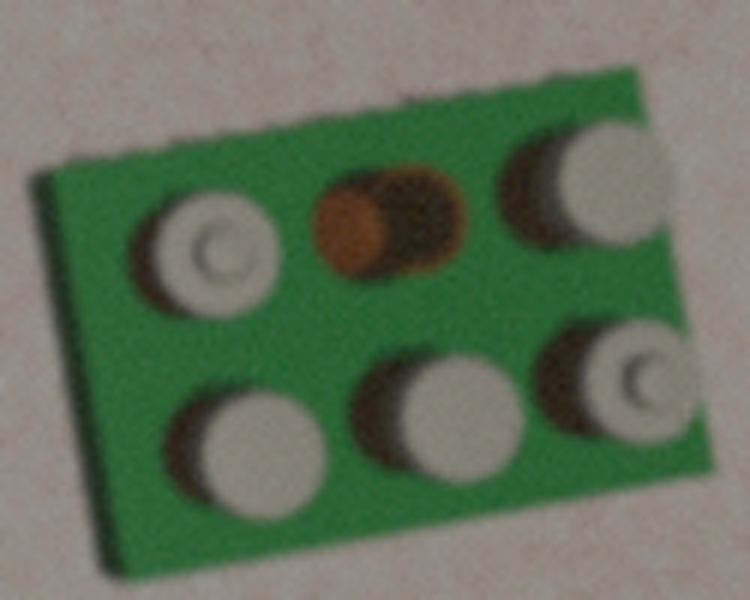

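View pics/c2.png

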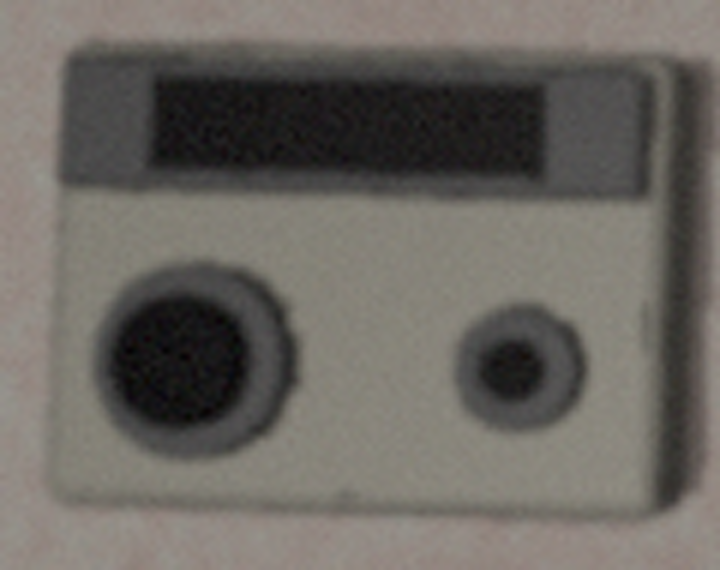

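View pics/c3.png

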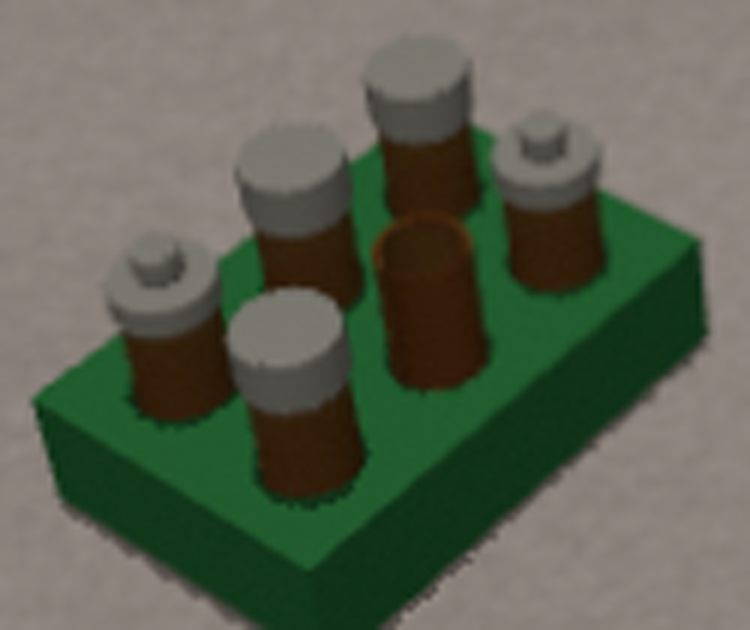

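View pics/c4.png

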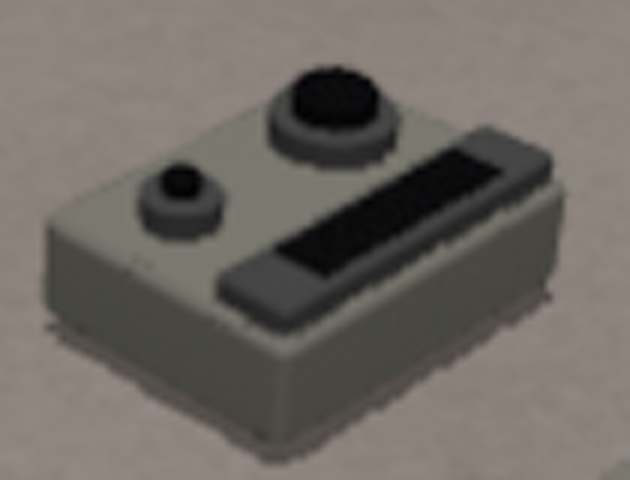

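Crop readings: open rim centre at top (449,246.5) and scene (215.7,285.5); large key top at top (145,275) and scene (370.8,186.3); small key top at top (200.2,276.5) and scene (345.3,200.3). Triangulating from these.

```bash
python3 - <<'E'
from h import *
t=np.load('top.npz');s=np.load('scene.npz')
def tri(a,b):
    (o1,d1),(o2,d2)=ray('top',*a),ray('scene',*b)
    k=np.linalg.lstsq(np.c_[d1,-d2],o2-o1,rcond=None)[0]
    p,q=o1+k[0]*d1,o2+k[1]*d2; return (p+q)/2,np.linalg.norm(p-q)
for nm,a,b in(('mouth',(448.9,246.4),(215.7,285.5)),('key',(145,275),(370.8,186.3)),('small',(200.2,276.5),(345.3,200.3))):
    print(nm,tri(a,b),'depth',dep('top',*a,t['d']),dep('scene',*b,s['d']))
print('mouth z.08',atz('top',448.9,246.4,.08),atz('scene',215.7,285.5,.08))
for c in((216,254),(618,183),(262,455),(463,418),(641,382)): print('cap',dep('top',380+c[0]/6,210+c[1]/6,t['d']))
for c in ((75,50),(640,60),(55,495),(650,510)): print('case',atz('top',115+c[0]/6,215+c[1]/6,.048))
E
```

```text
mouth (array([ 0.53762504, -0.20830192,  0.07861618]), np.float64(0.0010469997504493093)) depth [ 0.5388082  -0.21895762  0.04574398] [ 0.52861956 -0.20219622  0.06901248]
key (array([0.50539672, 0.24561665, 0.06224644]), np.float64(0.0001692230513522571)) depth [0.50535544 0.24306584 0.06891402] [0.51110421 0.23792468 0.06784399]
small (array([0.50156878, 0.16252728, 0.06104663]), np.float64(0.0002180663886917661)) depth [0.50154059 0.16102713 0.06675658] [0.50573004 0.15762661 0.06507989]
mouth z.08 [ 0.53722538 -0.20828703  0.08      ] [ 0.53942911 -0.20881413  0.08      ]
cap [ 0.52929264 -0.15617079  0.08976938]
cap [ 0.54438365 -0.25790979  0.08742633]
cap [ 0.48041794 -0.16658801  0.08595828]
cap [ 0.4879304  -0.21668991  0.08618194]
cap [ 0.49543986 -0.26085541  0.08880679]
case [0.58538553 0.27871596 0.048     ]
case [0.57947775 0.13221652 0.048     ]
case [0.47153717 0.28342138 0.048     ]
case [0.46505988 0.13073882 0.048     ]
```

Both methods agree on the mouth at about (0.5375, -0.208, 0.080), and the midpoint of its neighbours matches. The key is at about (0.505, 0.245) with its top between 0.062 and 0.068. I'll add a helper that prints the remaining shift in tool units, shut the fingers, and move high toward the rack.

```bash
cat >go.py <<'E'
import sys
from h import *
T=np.array([float(a) for a in sys.argv[1:4]]);o=get_obs();r=R.from_quat(o['ee_rot'])
print('t',round(o['clock'],2),'pos',o['position'].round(4),'F',o['ft_force'].round(2),'grip',round(o['grip_width'],3))
print('shift units',(r.inv().apply(T-o['position'])/.04).round(3),'tool x',r.apply([1,0,0]).round(3),'z',r.apply([0,0,1]).round(4),'q',o['joint_pos'].round(2))
z=r.apply([0,0,1]);ax=np.cross(z,[0,0,-1]);print('tilt fix (8deg units, tool)',(np.degrees(r.inv().apply(ax))/8).round(3))
E
python3 -m crank '-0.5 -0.3 0 0 0 0 0;-0.9 -0.6 0 0 0 0 0;-0.9 -0.6 0 0 0 0 0;-0.9 -0.6 0 0 0 0 0;-0.9 -0.6 0 0 0 0 0;-0.9 -0.6 0 0 0 0 0;-0.9 -0.6 0 0 0 0 0;-0.9 -0.6 0 0 0 0 0;-0.9 -0.6 0 0 0 0 0;-0.9 -0.6 0 0 0 0 0' 
python3 go.py 0.5375 -0.208 0.26
```

```text
clock: 1.1
position: [0.4653, 0.2414, 0.2987]
ee_rot: [0.174, 0.985, -0.003, -0.003]
ft_force: [1.8, 0.4, -0.4]
grip_width: -0.001
t 1.1 pos [0.4653 0.2414 0.2987] F [ 1.78  0.38 -0.36] grip -0.001
shift units [-5.543 -9.934  1.007] tool x [-0.94   0.342  0.005] z [-0.0068 -0.0046 -1.    ] q [-0.76  0.11  0.21  1.74 -0.02  1.3   0.68]
tilt fix (8deg units, tool) [-0.047 -0.034 -0.   ]
```

```bash

python3 -m crank '-0.5 -0.9 0 0 0 0 0;-0.5 -0.9 0 0 0 0 0;-0.5 -0.9 0 0 0 0 0;-0.5 -0.9 0 0 0 0 0;-0.5 -0.9 0 0 0 0 0;-0.5 -0.9 0 0 0 0 0;-0.5 -0.9 0 0 0 0 0;-0.5 -0.9 0 0 0 0 0;-0.5 -0.9 0 0 0 0 0;-0.3 -0.5 0 0 0 0 0' 
python3 go.py 0.5375 -0.208 0.26
```

```text
clock: 2.1
position: [0.5276, -0.1673, 0.2983]
ee_rot: [0.176, 0.984, -0.004, -0.004]
ft_force: [0.4, 0.4, 0.0]
grip_width: 0.005
t 2.1 pos [ 0.5276 -0.1673  0.2983] F [0.43 0.41 0.03] grip 0.005
shift units [-0.59  -0.861  0.962] tool x [-0.938  0.346  0.006] z [-0.009  -0.006  -0.9999] q [-0.28  0.19  0.58  1.68 -0.1   1.3   1.53]
tilt fix (8deg units, tool) [-0.063 -0.046 -0.   ]
```

```bash

python3 -m crank '-0.15 -0.2 0.1 -0.06 -0.05 0 0;-0.15 -0.2 0.2 0 0 0 0;-0.15 -0.2 0.3 0 0 0 0;-0.1 -0.2 0.3 0 0 0 0;-0.05 -0.05 0.2 0 0 0 0;0 0 0 0 0 0 0;0 0 0 0 0 0 0;0 0 0 0 0 0 0;0 0 0 0 0 0 0;0 0 0 0 0 0 0' 
python3 go.py 0.5375 -0.208 0.173
python3 - <<'E'
from h import *
for n in('top','scene'):
    p,d=camera(n); cv2.imwrite(f'pics/{n}2.png',p[:,:,::-1])
    if n=='scene': crop(n,p,120,170,200,180,4,'pics/c5.png')
E
```

```text
clock: 3.1
position: [0.5383, -0.2108, 0.2494]
ee_rot: [0.176, 0.984, -0.001, -0.001]
ft_force: [0.1, -0.2, -0.4]
grip_width: -0.003
t 3.1 pos [ 0.5383 -0.2108  0.2494] F [ 0.14 -0.22 -0.42] grip -0.003
shift units [0.037 0.062 1.91 ] tool x [-0.938  0.347  0.003] z [-3.1e-03 -6.0e-04 -1.0e+00] q [-0.2   0.29  0.59  1.69 -0.17  1.22  1.65]
tilt fix (8deg units, tool) [-0.011 -0.019  0.   ]
```

View pics/c5.png

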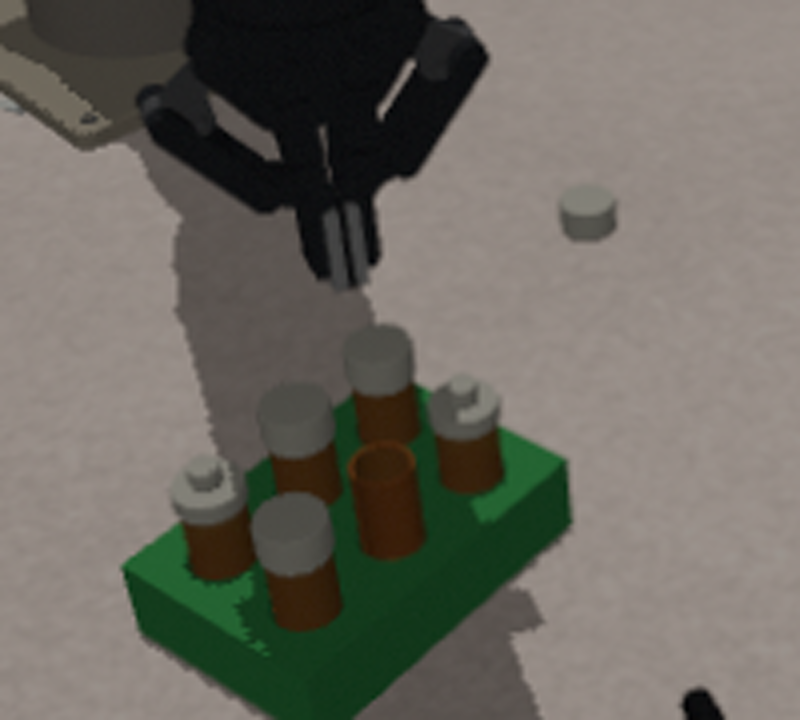

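The crop shows the shut fingertips at about (206,241) in the scene view, above the open mouth at (216,286). I'll descend 1.91 units in z with a small xy correction, then compare the tips with their projected position.

```bash

python3 -c "
from h import *
print(proj('scene',[[.5383,-.2108,.1764]]),proj('top',[[.5383,-.2108,.1764]]))"
python3 -m crank '0.02 0.03 0.2 0 0 0 0;0.02 0.03 0.3 0 0 0 0;0 0 0.3 0 0 0 0;0 0 0.3 0 0 0 0;0 0 0.3 0 0 0 0;0 0 0.2 0 0 0 0;0 0 0.05 0 0 0 0;0 0 0 0 0 0 0;0 0 0 0 0 0 0;0 0 0 0 0 0 0' 
python3 go.py 0.5375 -0.208 0.173
```

```text
[[206.83864519 238.68240393]] [[473.71392661 241.45395941]]
clock: 4.2
position: [0.5367, -0.2078, 0.1764]
ee_rot: [0.176, 0.984, -0.001, -0.002]
ft_force: [-0.2, -0.1, 0.2]
grip_width: -0.001
t 4.2 pos [ 0.5367 -0.2078  0.1764] F [-0.22 -0.15  0.23] grip -0.001
shift units [-0.021  0.002  0.086] tool x [-0.938  0.347  0.004] z [-4.8e-03 -5.0e-04 -1.0e+00] q [-0.18  0.37  0.57  1.77 -0.22  1.08  1.68]
tilt fix (8deg units, tool) [-0.015 -0.031  0.   ]
```

```bash

python3 -m crank '-0.02 0 0.09 -0.01 -0.03 0 0;0 0 0 0 0 0 0;0 0 0 0 0 0 0;0 0 0 0 0 0 0;0 0 0 0 0 0 0;0 0 0 0 0 0 0;0 0 0 0 0 0 0;0 0 0 0 0 0 0;0 0 0 0 0 0 0;0 0 0 0 0 0 0' 
python3 go.py 0.5375 -0.208 0.173
python3 - <<'E'
from h import *
p,d=camera('scene'); crop('',p,120,170,200,150,4,'pics/c6.png')
p,d=camera('top'); crop('',p,380,170,200,150,4,'pics/c7.png')
E
```

```text
clock: 5.2
position: [0.5381, -0.2082, 0.1738]
ee_rot: [0.176, 0.984, -0.0, 0.001]
ft_force: [0.4, -0.2, 0.5]
grip_width: 0.0
t 5.2 pos [ 0.5381 -0.2082  0.1738] F [ 0.39 -0.18  0.55] grip 0.0
shift units [0.017 0.    0.02 ] tool x [-0.938  0.347 -0.002] z [ 2.3e-03 -9.0e-04 -1.0e+00] q [-0.18  0.37  0.57  1.77 -0.22  1.06  1.68]
tilt fix (8deg units, tool) [ 0.     0.018 -0.   ]
```

View pics/c6.png

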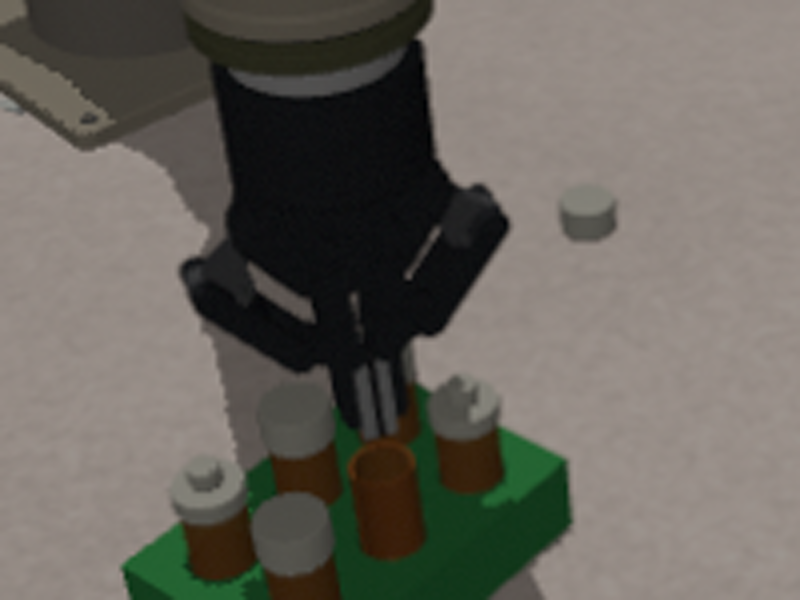

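View pics/c7.png

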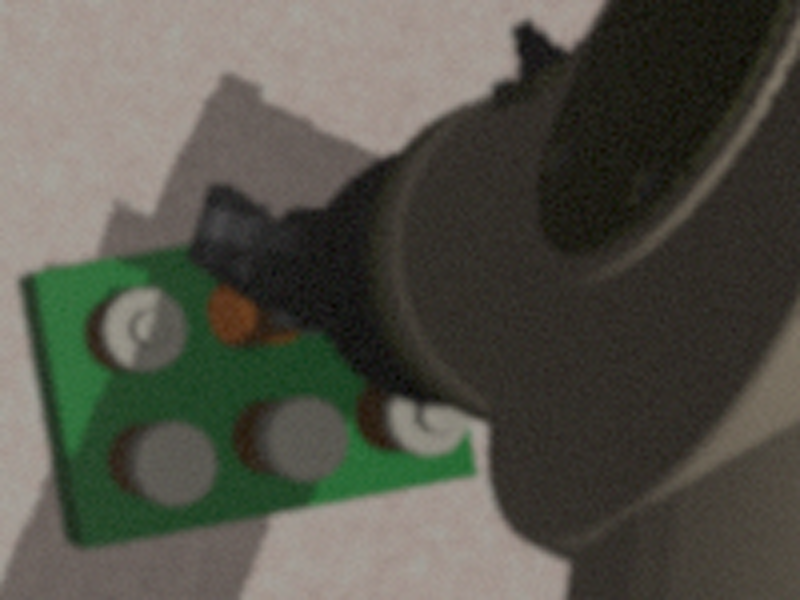

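The fingertips at scene (214.5,279) sit centred just above the rim at (216,285), and there's a visible gap with no contact. Holding for 3 s more.

```bash

python3 -m crank '0 0 0 0 0 0 0;0 0 0 0 0 0 0;0 0 0 0 0 0 0;0 0 0 0 0 0 0;0 0 0 0 0 0 0;0 0 0 0 0 0 0;0 0 0 0 0 0 0;0 0 0 0 0 0 0;0 0 0 0 0 0 0;0 0 0 0 0 0 0' 
python3 go.py 0.5375 -0.208 0.173
python3 -m crank '0 0 0 0 0 0 0;0 0 0 0 0 0 0;0 0 0 0 0 0 0;0 0 0 0 0 0 0;0 0 0 0 0 0 0;0 0 0 0 0 0 0;0 0 0 0 0 0 0;0 0 0 0 0 0 0;0 0 0 0 0 0 0;0 0 0 0 0 0 0' 
python3 go.py 0.5375 -0.208 0.173
```

```text
clock: 6.3
position: [0.5381, -0.2082, 0.1738]
ee_rot: [0.176, 0.984, -0.0, 0.001]
ft_force: [0.2, -0.3, 0.2]
grip_width: 0.0
t 6.3 pos [ 0.5381 -0.2082  0.1738] F [ 0.22 -0.3   0.22] grip 0.0
shift units [ 0.017 -0.     0.02 ] tool x [-0.938  0.347 -0.002] z [ 2.3e-03 -8.0e-04 -1.0e+00] q [-0.18  0.37  0.57  1.77 -0.22  1.06  1.68]
tilt fix (8deg units, tool) [0.    0.018 0.   ]
clock: 7.3
position: [0.5381, -0.2083, 0.1738]
ee_rot: [0.176, 0.984, -0.0, 0.001]
ft_force: [-0.6, 0.1, 0.2]
grip_width: 0.006
t 7.3 pos [ 0.5381 -0.2083  0.1738] F [-0.6   0.05  0.17] grip 0.006
shift units [0.017 0.001 0.02 ] tool x [-0.938  0.347 -0.002] z [ 2.3e-03 -9.0e-04 -1.0e+00] q [-0.18  0.37  0.57  1.77 -0.22  1.06  1.68]
tilt fix (8deg units, tool) [ 0.     0.018 -0.   ]
```

One more held call, then straight up.

```bash

python3 -m crank '0 0 0 0 0 0 0;0 0 0 0 0 0 0;0 0 0 0 0 0 0;0 0 0 0 0 0 0;0 0 0 0 0 0 0;0 0 -0.3 0 0 0 0;0 0 -0.5 0 0 0 0;0 0 -0.5 0 0 0 0;0 0 -0.5 0 0 0 0;0 0 -0.4 0 0 0 0' 
python3 go.py 0.505 0.245 0.24
```

```text
clock: 8.3
position: [0.5369, -0.2082, 0.266]
ee_rot: [0.177, 0.984, -0.0, -0.0]
ft_force: [-0.8, -0.6, -0.2]
grip_width: 0.002
t 8.3 pos [ 0.5369 -0.2082  0.266 ] F [-0.79 -0.63 -0.24] grip 0.002
shift units [ 4.688 10.345  0.643] tool x [-0.938  0.348  0.001] z [-1.e-03 -8.e-04 -1.e+00] q [-0.21  0.27  0.6   1.68 -0.16  1.24  1.64]
tilt fix (8deg units, tool) [-0.008 -0.005  0.   ]
```

```bash

python3 -m crank '0.2 0.5 0 0 0 0 0;0.4 0.9 0 0 0 0 0;0.4 0.9 0 0 0 0 0;0.4 0.9 0 0 0 0 0;0.4 0.9 0 0 0 0 0;0.4 0.9 0 0 0 0 0;0.4 0.9 0 0 0 0 0;0.4 0.9 0 0 0 0 0;0.4 0.9 0 0 0 0 0;0.4 0.9 0 0 0 0 0' 
python3 go.py 0.505 0.245 0.24
```

```text
clock: 9.3
position: [0.5169, 0.1716, 0.2794]
ee_rot: [0.185, 0.983, 0.0, 0.008]
ft_force: [1.2, -0.0, 0.4]
grip_width: -0.002
t 9.3 pos [0.5169 0.1716 0.2794] F [ 1.2  -0.03  0.36] grip -0.002
shift units [0.959 1.598 0.976] tool x [-0.932  0.363 -0.016] z [ 0.0161 -0.0026 -0.9999] q [-0.71  0.16  0.33  1.74 -0.05  1.24  0.83]
tilt fix (8deg units, tool) [ 0.024  0.115 -0.   ]
```

```bash

python3 -m crank '0.25 0.4 0 0 0.1 0 0;0.25 0.4 0 0 0 0 0;0.25 0.4 0.2 0 0 0 0;0.1 0.2 0.5 0 0 0 0;0 0 0.5 0 0 0 0;0 0 0.5 0 0 0 0;0 0 0.3 0 0 0 0;0 0 0 0 0 0 0;0 0 0 0 0 0 0;0 0 0 0 0 0 0' 
python3 go.py 0.5054 0.2456 0.160
python3 - <<'E'
from h import *
o=get_obs();tip=o['position']+R.from_quat(o['ee_rot']).apply([0,0,.073])
print(tip,proj('scene',tip),proj('top',tip))
p,d=camera('scene'); crop('',p,300,100,160,120,5,'pics/c8.png')
p,d=camera('top'); crop('',p,80,200,160,120,5,'pics/c9.png')
E
```

```text
clock: 10.3
position: [0.5065, 0.2431, 0.2055]
ee_rot: [0.183, 0.983, 0.004, 0.004]
ft_force: [0.5, 0.3, 0.5]
grip_width: -0.003
t 10.3 pos [0.5065 0.2431 0.2055] F [0.53 0.3  0.53] grip -0.003
shift units [0.054 0.039 1.137] tool x [-0.933  0.359 -0.006] z [ 0.0086  0.0066 -0.9999] q [-0.77  0.26  0.28  1.78 -0.08  1.1   0.74]
tilt fix (8deg units, tool) [0.066 0.04  0.   ]
[0.50709597 0.24354329 0.13247917] [[372.99540876 158.74382287]] [[127.35513732 274.14356702]]
```

View pics/c8.png

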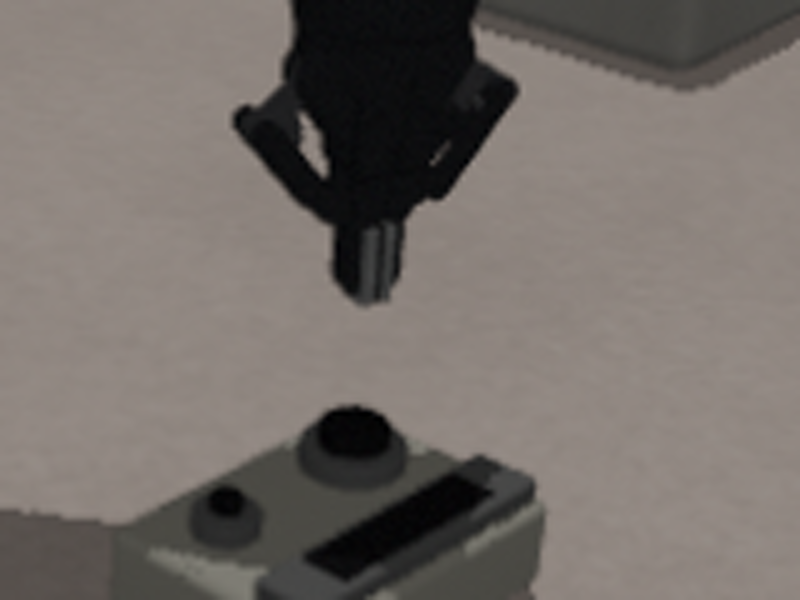

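View pics/c9.png

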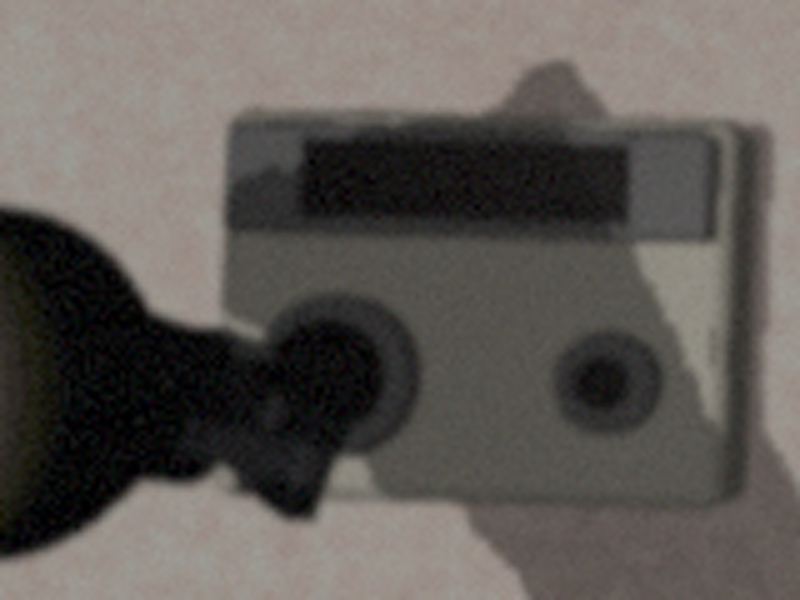

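The fingers hang directly over the large key: tips at scene (373,159), key at (371,186). The small key is well clear. Next: fix the tilt, centre, and lower to a tip height of about 0.08.

```bash

python3 -m crank '0.05 0.04 0.1 0.07 0.04 0 0;0 0 0.3 0 0 0 0;0 0 0.4 0 0 0 0;0 0 0.3 0 0 0 0;0 0 0.1 0 0 0 0;0 0 0.1 0 0 0 0;0 0 0 0 0 0 0;0 0 0 0 0 0 0;0 0 0 0 0 0 0;0 0 0 0 0 0 0' 
python3 go.py 0.5054 0.2456 0.138
python3 - <<'E'
from h import *
o=get_obs();tip=o['position']+R.from_quat(o['ee_rot']).apply([0,0,.073])
print(tip,proj('scene',tip))
p,d=camera('scene'); crop('',p,310,120,120,90,6,'pics/c10.png')
E
```

```text
clock: 11.4
position: [0.5059, 0.2463, 0.1513]
ee_rot: [0.182, 0.983, 0.0, 0.001]
ft_force: [0.4, -0.0, 0.7]
grip_width: -0.0
t 11.4 pos [0.5059 0.2463 0.1513] F [ 0.36 -0.01  0.73] grip -0.0
shift units [ 0.005 -0.02   0.332] tool x [-0.933  0.359 -0.001] z [ 1.5e-03  6.0e-04 -1.0e+00] q [-0.76  0.33  0.27  1.81 -0.1   1.    0.75]
tilt fix (8deg units, tool) [0.008 0.009 0.   ]
[0.50597113 0.24632461 0.07829918] [[371.65583057 180.03409501]]
```

View pics/c10.png

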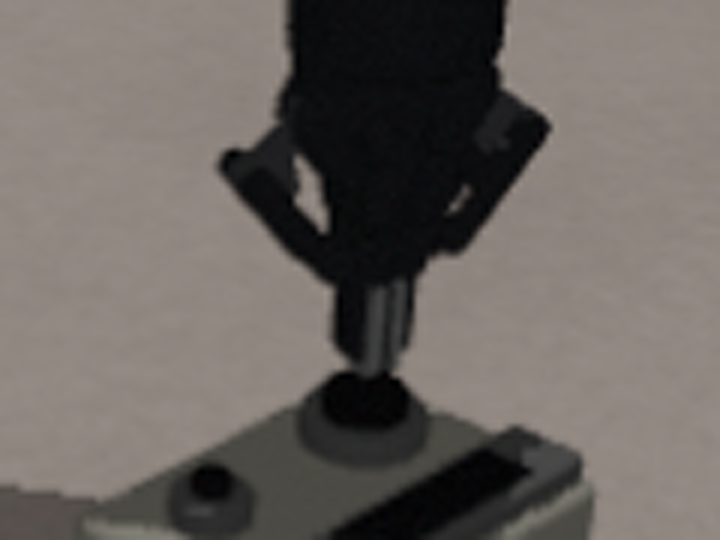

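Tips are centred just above the key top at scene (371,181). I'll lower about 10 mm, slowly, watching the force.

```bash

python3 -m crank '0 0 0.06 0 0 0 0;0 0 0.06 0 0 0 0;0 0 0.06 0 0 0 0;0 0 0.06 0 0 0 0;0 0 0.06 0 0 0 0;0 0 0 0 0 0 0;0 0 0 0 0 0 0;0 0 0 0 0 0 0;0 0 0 0 0 0 0;0 0 0 0 0 0 0' 
python3 go.py 0.5054 0.2456 0.132
```

```text
clock: 12.45
position: [0.5062, 0.2465, 0.1394]
ee_rot: [0.182, 0.983, 0.001, 0.001]
ft_force: [-1.2, -1.5, 2.8]
grip_width: 0.003
t 12.45 pos [0.5062 0.2465 0.1394] F [-1.17 -1.51  2.76] grip 0.003
shift units [ 0.012 -0.029  0.185] tool x [-0.933  0.359 -0.002] z [ 0.0025  0.0015 -1.    ] q [-0.76  0.35  0.26  1.82 -0.11  0.98  0.76]
tilt fix (8deg units, tool) [ 0.017  0.013 -0.   ]
```

```bash

python3 -m crank '0 0 0.04 0 0 0 0;0 0 0.04 0 0 0 0;0 0 0.04 0 0 0 0;0 0 0 0 0 0 0;0 0 0 0 0 0 0;0 0 0 0 0 0 0;0 0 0 0 0 0 0;0 0 0 0 0 0 0;0 0 0 0 0 0 0;0 0 0 0 0 0 0' 
python3 go.py 0.5054 0.2456 0.132
```

```text
clock: 13.45
position: [0.5064, 0.2465, 0.1368]
ee_rot: [0.183, 0.983, 0.001, 0.001]
ft_force: [-2.4, -0.2, 4.6]
grip_width: -0.001
t 13.45 pos [0.5064 0.2465 0.1368] F [-2.39 -0.19  4.56] grip -0.001
shift units [ 0.014 -0.03   0.119] tool x [-0.933  0.359 -0.001] z [ 0.0021  0.0025 -1.    ] q [-0.76  0.35  0.26  1.82 -0.11  0.97  0.76]
tilt fix (8deg units, tool) [0.022 0.008 0.   ]
```

```bash

python3 -m crank '0 0 0.06 0 0 0 0;0 0 0.06 0 0 0 0;0 0 0.06 0 0 0 0;0 0 0 0 0 0 0;0 0 0 0 0 0 0;0 0 0 0 0 0 0;0 0 0 0 0 0 0;0 0 0 0 0 0 0;0 0 0 0 0 0 0;0 0 0 0 0 0 0' 
python3 go.py 0.5054 0.2456 0.132
```

```text
clock: 14.45
position: [0.5066, 0.2464, 0.137]
ee_rot: [0.183, 0.983, 0.002, 0.0]
ft_force: [-1.4, -0.3, 3.4]
grip_width: -0.003
t 14.45 pos [0.5066 0.2464 0.137 ] F [-1.42 -0.29  3.41] grip -0.003
shift units [ 0.022 -0.03   0.126] tool x [-0.933  0.36   0.001] z [ 9.0e-04  4.8e-03 -1.0e+00] q [-0.76  0.35  0.26  1.82 -0.11  0.98  0.76]
tilt fix (8deg units, tool) [ 0.034 -0.006  0.   ]
```

Each row restarts from the measured pose, so zero rows relax the push. I need sustained push rows, ending while still pushing.

```bash

python3 -m crank '0 0 0.08 0.03 0 0 0;0 0 0.08 0 0 0 0;0 0 0.08 0 0 0 0;0 0 0.08 0 0 0 0;0 0 0.08 0 0 0 0;0 0 0.08 0 0 0 0;0 0 0.08 0 0 0 0;0 0 0.08 0 0 0 0;0 0 0.08 0 0 0 0;0 0 0.08 0 0 0 0' 
python3 go.py 0.5054 0.2456 0.132
```

```text
clock: 15.45
position: [0.5075, 0.2462, 0.1359]
ee_rot: [0.185, 0.983, 0.005, -0.004]
ft_force: [-17.4, -9.2, 40.7]
grip_width: 0.001
t 15.45 pos [0.5075 0.2462 0.1359] F [-17.36  -9.18  40.69] grip 0.001
shift units [ 0.042 -0.033  0.099] tool x [-0.932  0.363  0.009] z [-0.0056  0.0108 -0.9999] q [-0.75  0.36  0.26  1.82 -0.12  0.98  0.77]
tilt fix (8deg units, tool) [ 0.057 -0.065 -0.   ]
```

```bash
python3 - <<'E'
from h import *
p,d=camera('scene'); crop('',p,310,120,120,90,6,'pics/c11.png')
t=np.load('top.npz')['d']
for u,v in((145,275),(143,272),(147,278),(161.5,274.5),(148,290),(158,284),(180,270),(205,262)): print(u,v,dep('top',u,v,t).round(4))
E
```

```text
145 275 [0.5054 0.2431 0.0689]
143 272 [0.5099 0.2459 0.0694]
147 278 [0.5009 0.2388 0.0723]
161.5 274.5 [0.5056 0.2226 0.0559]
148 290 [0.4828 0.2421 0.0592]
158 284 [0.4915 0.226  0.0616]
180 270 [0.5119 0.1964 0.049 ]
205 262 [0.5233 0.1582 0.048 ]
```

View pics/c11.png

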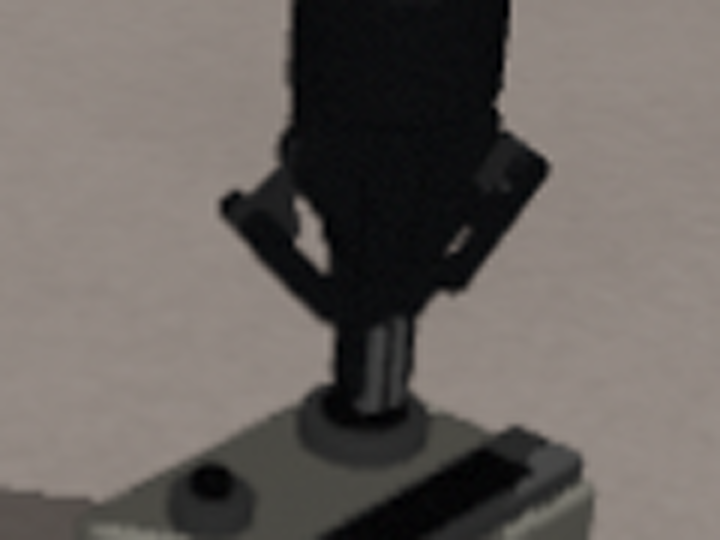

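The key is visibly sunk into its collar, with the tips at about 0.063. At rest its top was about 0.069 and the collar is lower, at about 0.059, so the 40 N reading is the key's end stop. Releasing straight up.

```bash

python3 -m crank '0 0 -0.1 0 0 0 0;0 0 -0.2 0.05 -0.06 0 0;0 0 -0.4 0 0 0 0;0 0 -0.5 0 0 0 0;0 0 -0.5 0 0 0 0;0 0 -0.5 0 0 0 0;0 0 -0.3 0 0 0 0;0 0 0 0 0 0 0;0 0 0 0 0 0 0;0 0 0 0 0 0 0' 
python3 go.py 0.5054 0.2456 0.24
python3 - <<'E'
from h import *
p,d=camera('scene'); cv2.imwrite('pics/scene3.png',p[:,:,::-1]); crop('',p,310,120,120,90,6,'pics/c12.png')
p,d=camera('top'); cv2.imwrite('pics/top3.png',p[:,:,::-1])
E
```

```text
clock: 16.5
position: [0.5067, 0.2461, 0.2377]
ee_rot: [0.185, 0.983, -0.002, 0.0]
ft_force: [0.7, 0.1, -0.1]
grip_width: -0.001
t 16.5 pos [0.5067 0.2461 0.2377] F [ 0.74  0.15 -0.15] grip -0.001
shift units [ 0.026 -0.025 -0.057] tool x [-0.932  0.363 -0.001] z [-3.0e-04 -4.2e-03 -1.0e+00] q [-0.78  0.24  0.28  1.73 -0.07  1.18  0.72]
tilt fix (8deg units, tool) [-0.029  0.009 -0.   ]
```

View pics/c12.png

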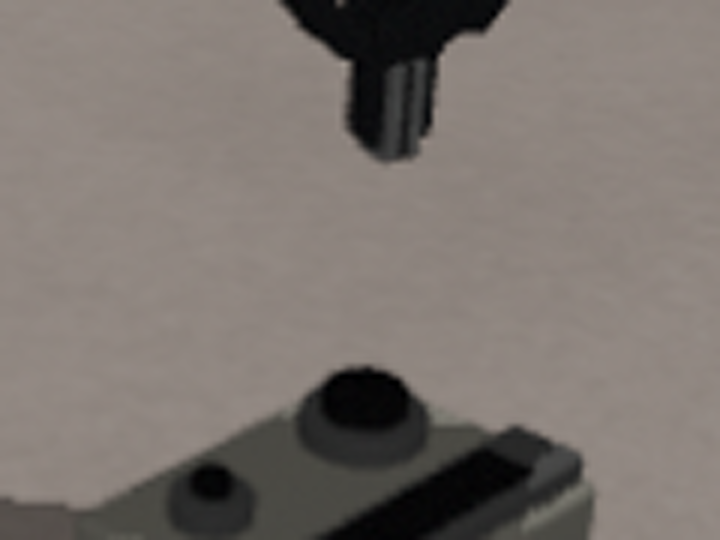

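View pics/scene3.png

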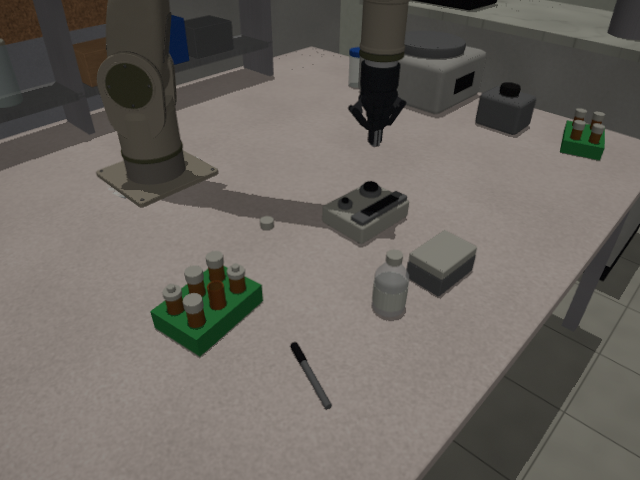

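View pics/top3.png

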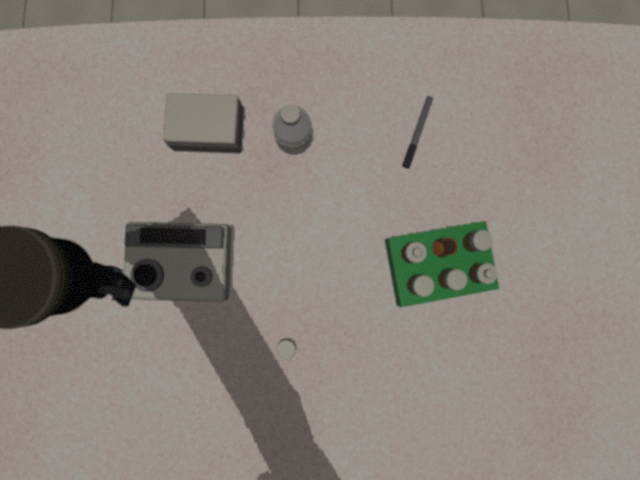

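The large key has sprung back (scene (371,186), as before). The vials (open one at top (445,247)) and the other items are unchanged, and the gripper hangs free. Handing in.

```bash
python3 -c "
from workcell import *
print(hand_in())"
```

```text
the job is handed in; nothing more can be done
None
```

I pointed at the open vial, then pressed the counter's large key fully down and let it spring back. The job is handed in at about 16.5 s of the 40 s allowed; `hand_in` gives no verdict.

- **Pointing:** The shut fingertips stood about 20 mm above the mouth, within about 1 mm of its measured centre line. They held still for about 3 s with no contact force.
- **Key press:** The key went down to its end stop, about 6 mm below where its top had been. I pushed harder than needed: the vertical force reached about 41 N (about 45 N in all, against the 120 N wrist limit). That push was through the fingertips, not the gripper body. My first gentler pushes reached only about 3–5 N, so I can't tell whether they already counted as a press. The fingers never left the key between pushes.
- **Last checks:** The final pictures show the large key back up, the small key untouched, and the vials, rack and bystander items where they were. The gripper was clear of everything, with tips at about 0.165 m and no significant force.
- **Disagreement:** Triangulating the two pictures put the key top at 62 mm and the depth readings put it at 68–69 mm. Contact and end-stop heights fitted the depth readings.

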